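Clip the lid of a small-parts case shut, corner against corner

TASK

The lid of the small-parts case in the wooden tray stands a few millimetres proud: push it fully home first, then snap its four orange clips down over the rim one at a time, the second one diagonally opposite the first, then the other two. Press firmly but gently, never harder than 20 N, keep pushing each clip in until it snaps and stays flat against the case, and do not disturb the thread spool, the wax and the wooden block beside it.

Things in the scene. Friction and masses are not known exactly. Their poses are not given: they have to be found in the camera images.
- tray: Wooden holding tray, 168 x 208 mm (x, y), fixed to the bench, with corner stops up to 32 mm high. Origin: middle of its underside, on the bench top (z = 0); x runs away from the robot at yaw 0, y left, z up. The case lies in it with play: up to 4 mm off the middle in tray x, 10 mm in tray y, and 0.055 rad turned; this is NOT measured, feel for it. It does not shift under the allowed forces.
- lid_top (a point): Nominal middle of the blue lid's top, lid home: 103 mm above the bench over the tray's middle. White case 120 x 140 mm (x, y), 92 mm high above the bench; lid 128 x 148 mm, its edge top at 98 mm, a 90 x 110 mm dome in the middle at 103 mm (all higher by joint lid while it is proud); the dome gives 1 mm per 6 N. The real middle may be 10 mm off in tray y and 4 mm in x.
- hinge_near_left (a point): Nominal middle of the hinge line of the near left clip with the lid home (case centred in the tray), 95 mm above the bench; the line runs along tray x. The real one is up to 12 mm away in tray y and 9 mm in tray x.
- hinge_far_left (a point): Nominal middle of the hinge line of the far left clip with the lid home (case centred in the tray), 95 mm above the bench; the line runs along tray x. The real one is up to 12 mm away in tray y and 9 mm in tray x.
- hinge_near_right (a point): Nominal middle of the hinge line of the near right clip with the lid home (case centred in the tray), 95 mm above the bench; the line runs along tray x. The real one is up to 12 mm away in tray y and 9 mm in tray x.
- hinge_far_right (a point): Nominal middle of the hinge line of the far right clip with the lid home (case centred in the tray), 95 mm above the bench; the line runs along tray x. The real one is up to 12 mm away in tray y and 9 mm in tray x.
- ledge_height (a point): A point on the tray's vertical axis at the height of the ledges under the rim, 75 mm above the bench. Each clip's sprung hook must ride over its ledge: it meets it at about 0.32 rad, resists with up to about 11 N (pressed 28 mm below the hinge), gives way at about 0.2 rad, snaps to 0 and stays. Let go before, it stays ajar. With the lid proud it strikes the ledge and cannot shut.
- clip_plate (a point): A point on the tray's vertical axis 55 mm above the bench, the height of a shut clip's free end. Each clip is a plate 24 mm wide (along tray x), 40 mm long from hinge line to free end, 4 mm thick, giving 1 mm per 12 N; shut, its outer face lies 8 mm farther out than its hinge line, nominally 86 mm from the tray's middle in tray y.
- lid (a joint): Height of the lid above its home position, m: 0 = fully home, grows upward; starts between 0.0045 and 0.008. It moves straight down with about 9 N of push, stays where it is left, and stops hard at 0.
- clip_near_left (a joint): Hinge angle of the orange clip at the near left corner of the lid (left = tray +y, far = tray +x), rad: 0 = hanging straight down, shut against the case; 1.57 = level, sticking straight out to the left of the tray. Starts between 1.3 and 1.7, moves freely (about 1 N) down to 0.32, snaps shut below about 0.2.
- clip_far_left (a joint): Hinge angle of the orange clip at the far left corner of the lid (left = tray +y, far = tray +x), rad: 0 = hanging straight down, shut against the case; 1.57 = level, sticking straight out to the left of the tray. Starts between 1.3 and 1.7, moves freely (about 1 N) down to 0.32, snaps shut below about 0.2.
- clip_near_right (a joint): Hinge angle of the orange clip at the near right corner of the lid (left = tray +y, far = tray +x), rad: 0 = hanging straight down, shut against the case; 1.57 = level, sticking straight out to the right of the tray. Starts between 1.3 and 1.7, moves freely (about 1 N) down to 0.32, snaps shut below about 0.2.
- clip_far_right (a joint): Hinge angle of the orange clip at the far right corner of the lid (left = tray +y, far = tray +x), rad: 0 = hanging straight down, shut against the case; 1.57 = level, sticking straight out to the right of the tray. Starts between 1.3 and 1.7, moves freely (about 1 N) down to 0.32, snaps shut below about 0.2.
- rust_spool: Loose spool of rust-coloured thread, 34 mm across, 32 mm tall, standing on the bench on the robot's side of the tray. Origin: middle of its underside. Leave it alone.
- wax: Loose yellow block of wax, 30 x 46 x 18 mm, on the bench on the robot's side of the tray. Origin: middle of its underside. Leave it alone.
- block: Loose dark wooden block, 45 x 75 x 24 mm, on the bench beyond the tray. Origin: middle of its underside. Leave it alone.

How it is judged:
On the way, in this order (a step that is already met when the one before it is completed fails the run):
1. the lid is home (within 1.5 mm) while all four clips are still open (over 0.5 rad) (value of joint each of clip_near_left, clip_far_left, clip_near_right, clip_far_right above 0.5 rad and value of joint lid below 0.0015 m), for 0.2 s.
2. one clip, any, is shut (under 0.07 rad), the other three still open (over 0.5 rad) (((value of joint clip_near_left below 0.07 rad and value of joint each of clip_far_left, clip_near_right, clip_far_right above 0.5 rad and value of joint lid below 0.0015 m) or (value of joint each of clip_near_left, clip_near_right, clip_far_right above 0.5 rad and value of joint clip_far_left below 0.07 rad and value of joint lid below 0.0015 m) or (value of joint each of clip_near_left, clip_far_left, clip_far_right above 0.5 rad and value of joint clip_near_right below 0.07 rad and value of joint lid below 0.0015 m) or (value of joint each of clip_near_left, clip_far_left, clip_near_right above 0.5 rad and value of joint clip_far_right below 0.07 rad and value of joint lid below 0.0015 m))), for 0.2 s.
3. the clip diagonally opposite is shut as well, the other two still open (((value of joint each of clip_near_left, clip_far_right below 0.07 rad and value of joint each of clip_far_left, clip_near_right above 0.5 rad and value of joint lid below 0.0015 m) or (value of joint each of clip_near_left, clip_far_right above 0.5 rad and value of joint each of clip_far_left, clip_near_right below 0.07 rad and value of joint lid below 0.0015 m))), for 0.2 s.
4. three clips are shut, the fourth still open (((value of joint clip_near_left above 0.5 rad and value of joint each of clip_far_left, clip_near_right, clip_far_right below 0.07 rad and value of joint lid below 0.0015 m) or (value of joint each of clip_near_left, clip_near_right, clip_far_right below 0.07 rad and value of joint clip_far_left above 0.5 rad and value of joint lid below 0.0015 m) or (value of joint each of clip_near_left, clip_far_left, clip_far_right below 0.07 rad and value of joint clip_near_right above 0.5 rad and value of joint lid below 0.0015 m) or (value of joint each of clip_near_left, clip_far_left, clip_near_right below 0.07 rad and value of joint clip_far_right above 0.5 rad and value of joint lid below 0.0015 m))), for 0.2 s.
At the end, for the whole second after the job is handed in: The lid is home (joint lid under 1.5 mm) and all four clips are snapped shut (each under 0.07 rad); spool, wax and block are within 15 mm of where they stood (value of joint each of clip_near_left, clip_far_left, clip_near_right, clip_far_right below 0.07 rad and value of joint lid below 0.0015 m and distance of each of rust_spool, wax, block from where it was at the start of the episode below 0.015 m); the robot touches nothing.
It fails at once if the robot presses on the case, lid, clips or tray with more than 20 N (contact force between the arm and tray above 20 N).
It fails at once if the fingers press on the case, lid, clips or tray with more than 20 N (contact force between the fingers and tray above 20 N).
It fails at once if the thread spool is moved by more than 15 mm (distance of rust_spool from where it was at the start of the episode above 0.015 m).
It fails at once if the wax is moved by more than 15 mm (distance of wax from where it was at the start of the episode above 0.015 m).
It fails at once if the wooden block is moved by more than 15 mm (distance of block from where it was at the start of the episode above 0.015 m).
It also fails if it takes over 67 s, if anything falls off the work surface, if the arm or the gripper's body presses on something with over 40 N, if the wrist force passes 120 N, or if a joint passes its speed limit or range.

ROBOT

A 7-joint arm with a two-finger parallel gripper is mounted at the origin on a cart in front of the work surface, level with it; the furniture and walls round the work are solid. World frame = base frame: x ahead of the robot, y to its left, z up, the work surface at z = 0. Lengths are in m, angles in rad, forces in N, time in s.
With the tool pointing down it reaches from about 0.425 to 0.875 m from the base axis. Payload 8.4 kg.
Tool frame: the origin (TCP) lies midway between the tips of the shut fingers; the grasp point (between the pads) lies 19 mm behind it (ctrl.tcp_to_grasp is the z of the grasp point in the tool frame, in m); z points along the fingers, y is the line along which they close (so a half turn about z gives the same grasp; the last joint's range is limited). The gripper opens to 85 mm and grips with 20 to 120 N. Pads are 22 mm wide; open, the fingers measure 114 mm over their backs; the gripper's body (76 mm by 85 mm) begins 54 mm behind the grasp point. The pads swing forward as they close: fully open they stand 13 mm farther back than shut.
Start: joints at [1.218, 0.333, 0.04, 1.465, -0.013, 1.343, -0.059], TCP at [0.163, -0.629, 0.231] pointing down, gripper open.
Joint ranges: [-2.58, 2.58], [-0.38, 2.09], [-1.3, 1.39], [0.25, 2.4], [-1.5, 4.64], [0.08, 2.09], [-2.65, 2.65]. Speed limits (rad/s): [2.22, 2.22, 2.79, 2.79, 3.14, 3.14, 3.14].

INTERFACE

Orientations are given as a unit quaternion [w, x, y, z].
In Python, from cell import ctrl, inverse_kinematics, monitor, eyes gives the robot as it stands. Calls block until the motion is done:
- ctrl.movep(position, orientation): joint-space move of the TCP to a pose.
- ctrl.move_straight(position, rate=0.15, frame=None): straight line of the TCP; frame=None keeps the orientation; rate is the mean speed in m/s.
- ctrl.goto_joints(angles): joint-space move.
- ctrl.gripper_to(opening, grasp_force=None): finger opening in m; grasp_force is the grip in N (None keeps the last); returns when the fingers have stopped.
- ctrl.sleep(seconds).
- inverse_kinematics(position, orientation): joint angles nearest the present ones, or None.
- monitor.get_obs(): the state.
- eyes.camera(name): name is "scene" or "top" or "wrist"; returns (picture, depth): 420x560x3 uint8, blue, green, red; 420x560 float32, m along the optical axis (not along the pixel's ray), 0 where there is no reading.
- eyes.get_calibration(name): a dict with "fx", "fy", "cx", "cy" (pixels), "dist_coeffs" ([k1, k2, p1, p2, k3] as OpenCV has them; the pictures are not rectified), "pose" (4x4, takes a point from camera to world coordinates). Camera axes: x right, y down, z forward; pixel columns grow to the right and rows downward; lengths in m; the calibration is good to about 2 mm. A picture is of the moment at which its call begins: read the wrist's pose just before it. get_calibration takes no time and is no camera call; for the wrist camera it gives the pose at the moment of the call.
A pose or a line that the arm cannot do raises ctrl.Unreachable and nothing moves.
- ctrl.finish_job(): hands the job in; it is judged then, once.
The state is a dict: "clock": time; "q": joint angles; "qd": joint speeds; "effort": joint torques, N m; "ee_pos": TCP position; "tcp_rot": TCP orientation; "force": force on the tool from outside, world axes, zero at the start; "torque": the same for the moment, N m; "width": finger opening in m; "grip_force": force on a finger pad.
Only numpy, scipy, OpenCV 4.12 (cv2) and the standard library are available. Lean on these libraries where they do the work, as an engineer would, in place of code of your own. Each camera call takes 0.05 s, during which the arm holds its last target. There are 200 camera calls.

## Working session

There is one attempt and no reset: what is moved stays moved. The work goes in short steps, each a Python script; the robot and the scene stay as the last script left them, time stands still between calls to the robot, and variables do not carry over. Pictures are saved under pics/ and viewed, at most 10 in all, crops included, and the job is handed in when it is done.

```bash
ls; mkdir -p pics; python3 - <<'E'
from cell import ctrl, monitor, eyes
import cv2,numpy as np
o=monitor.get_obs(); print(o['clock'],o['ee_pos'],o['tcp_rot'],o['force'],o['width'])
for n in ['scene','top']:
    p,d=eyes.camera(n); cv2.imwrite(f'pics/{n}0.png',p); np.save(f'pics/{n}0.npy',d); c=eyes.get_calibration(n); print(n,c)
E
```

```text
pics
0.0 [ 0.1630765  -0.62874611  0.23043926] [-7.90403918e-04  9.91958921e-01  1.26557705e-01 -1.47037971e-04] [-0.17485991 -0.14578574  0.21282822] 0.08565979058079468
scene {'fx': 402.5728918990312, 'fy': 402.5728918990312, 'cx': 276.95448436056756, 'cy': 209.16180629855748, 'dist_coeffs': array([-0.00851223,  0.        ,  0.        ,  0.        ,  0.        ]), 'pose': array([[-0.9224951 , -0.25503864,  0.2897552 ,  0.30758745],
       [-0.38540227,  0.65060416, -0.65435412,  0.58704474],
       [-0.02163036, -0.71531079, -0.69847162,  0.68155045],
       [ 0.        ,  0.        ,  0.        ,  1.        ]])}
top {'fx': 452.4942770720375, 'fy': 452.4942770720375, 'cx': 277.2365616741849, 'cy': 210.0379392572271, 'dist_coeffs': array([-0.08632665,  0.        ,  0.        ,  0.        ,  0.        ]), 'pose': array([[ 0.02909829, -0.98633619,  0.16215491,  0.41206902],
       [-0.99887384, -0.0347745 , -0.0322767 ,  0.04261807],
       [ 0.03747454, -0.1610331 , -0.98623729,  0.92053872],
       [ 0.        ,  0.        ,  0.        ,  1.        ]])}
```

View pics/top0.png

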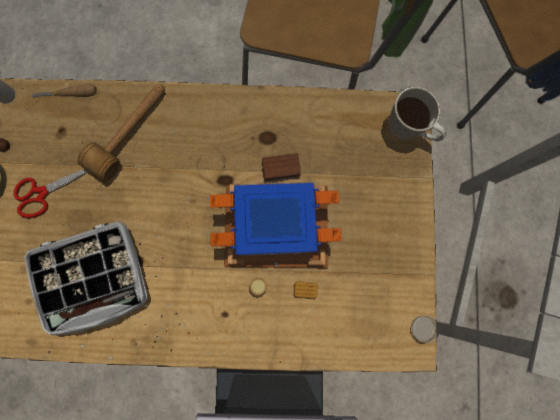

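View pics/scene0.png

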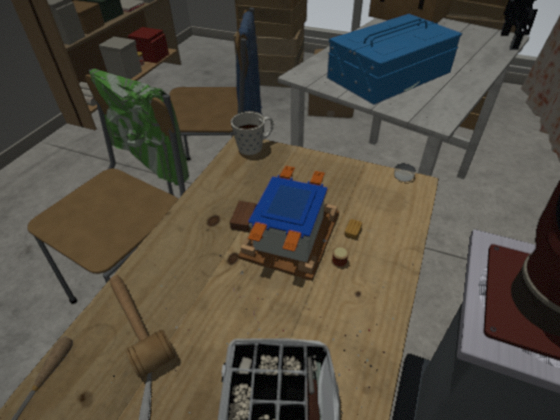

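The top view shows the blue lid centred at about (275,218) px. The orange clips stick out at (222,201), (222,238), (328,198) and (330,235). The spool is at (258,287), the wax at (306,290) and the block at (281,166). The scene view shows the same layout with all clips open.

```bash
cat > h.py <<'E'
import numpy as np, cv2
from cell import ctrl, monitor, eyes, inverse_kinematics
def rays(c,uv):
    K=np.array([[c['fx'],0,c['cx']],[0,c['fy'],c['cy']],[0,0,1]])
    n=cv2.undistortPoints(np.float64(uv).reshape(-1,1,2),K,c['dist_coeffs']).reshape(-1,2)
    return np.c_[n,np.ones(len(n))]
def onplane(c,uv,z):
    T=c['pose'];d=rays(c,uv)@T[:3,:3].T
    return T[:3,3]+d*((z-T[2,3])/d[:,2])[:,None]
def withdepth(c,uv,dep):
    T=c['pose'];return (rays(c,uv)*dep[:,None])@T[:3,:3].T+T[:3,3]
E
cat > look.py <<'E'
from h import *
for n in ['top','scene']:
    p=cv2.imread(f'pics/{n}0.png');d=np.load(f'pics/{n}0.npy');c=eyes.get_calibration(n)
    h=cv2.cvtColor(p,cv2.COLOR_BGR2HSV)
    def comps(m,amin):
        k,l,s,ce=cv2.connectedComponentsWithStats(m.astype(np.uint8))
        return [l==i for i in range(1,k) if s[i,4]>=amin]
    roi=np.zeros(p.shape[:2],bool);roi[(slice(150,280),slice(195,355)) if n=='top' else (slice(155,275),slice(225,345))]=1
    blue=roi&(h[...,0]>105)&(h[...,0]<130)&(h[...,1]>120)
    b=max(comps(blue,100),key=lambda m:m.sum())
    v,u=np.nonzero(b);P=withdepth(c,np.c_[u,v],d[b]);print(n,'blue z pct',np.percentile(P[:,2],[2,10,25,50,75,95]))
    cs,_=cv2.findContours(b.astype(np.uint8),0,1);ct=max(cs,key=cv2.contourArea).reshape(-1,2)
    W=onplane(c,ct,0.104)[:,:2].astype(np.float32);print('lid',cv2.minAreaRect(W))
    q=P[(P[:,2]>.096),:2];print('lid by depth',cv2.minAreaRect(q.astype(np.float32)))
    for m in comps(roi&(h[...,0]<14)&(h[...,1]>200)&(h[...,2]>110),15):
        v,u=np.nonzero(m);P=withdepth(c,np.c_[u,v],d[m]);print('or',m.sum(),(u.mean(),v.mean()),np.median(P,0),P.min(0),P.max(0))
E
python3 look.py
```

```text
top blue z pct [0.10280293 0.10438852 0.10564847 0.10859887 0.11078572 0.11261327]
lid ((0.5317099094390869, 0.019643455743789673), (0.12723958492279053, 0.1595412790775299), 4.261386871337891)
lid by depth ((0.5047106742858887, 0.017610564827919006), (0.18110251426696777, 0.1589973121881485), 4.218289852142334)
or 254 (np.float64(326.53543307086613), np.float64(196.81496062992127)) [ 0.5732291  -0.07295538  0.10883326] [ 0.41206902 -0.09406148  0.10373761] [0.58554477 0.04261807 0.92053872]
or 276 (np.float64(221.05072463768116), np.float64(200.32246376811594)) [0.55983294 0.11864636 0.10949976] [0.41206902 0.04261807 0.10623995] [0.57215575 0.13948591 0.92053872]
or 263 (np.float64(328.680608365019), np.float64(234.65399239543726)) [ 0.50331038 -0.0787593   0.10971476] [ 0.41206902 -0.09944779  0.01298354] [0.51480295 0.04261807 0.92053872]
or 288 (np.float64(222.11111111111111), np.float64(238.71527777777777)) [0.48976202 0.11354495 0.10775623] [0.41206902 0.04261807 0.01076454] [0.51335945 0.13441891 0.92053872]
scene blue z pct [0.10211156 0.10326704 0.10419537 0.10755855 0.1092
[... 266 characters left out ...]
86.6811594202899), np.float64(171.8695652173913)) [ 0.57188221 -0.06936564  0.10778702] [ 0.56176993 -0.08933352  0.10487915] [ 0.58074059 -0.05135977  0.11065394]
or 81 (np.float64(316.8641975308642), np.float64(177.45679012345678)) [ 0.50182098 -0.07540063  0.10816033] [ 0.49191589 -0.09298198  0.10599672] [ 0.51200217 -0.05715285  0.11026184]
or 146 (np.float64(256.94520547945206), np.float64(231.45890410958904)) [0.55784475 0.12071067 0.10835931] [0.54713219 0.10109699 0.10572245] [0.56915255 0.14026541 0.1105485 ]
or 146 (np.float64(291.52054794520546), np.float64(240.4794520547945)) [0.48806577 0.11634864 0.10619607] [0.30758745 0.09684757 0.10070023] [0.49881253 0.58704474 0.68155045]
```

```bash
cat >> h.py <<'E'
C=np.array([.531,.0214]);YAW=.075
ex=np.array([np.cos(YAW),np.sin(YAW)]);ey=np.array([-np.sin(YAW),np.cos(YAW)])
def quat(a):  # tool down, tool x at world yaw a
    return np.array([0,np.cos(a/2),np.sin(a/2),0])
def W(x,y,z): return np.r_[C+x*ex+y*ey,z]     # case frame -> world
F=lambda: np.array(monitor.get_obs()['force'])
def zero(n=3):
    ctrl.sleep(.15);return np.mean([F() for _ in range(n)],0)
E
python3 - <<'E'
from h import *
for s in (1,-1):
    q=quat(YAW+s*np.pi/2)
    for p in [(0,0,.2),(35,125,.067),(-35,125,.067),(35,-125,.067),(-35,-125,.067),(-35,-92,.067)]:
        r=inverse_kinematics(W(p[0]/1e3,p[1]/1e3,p[2]),q); print(s,p,None if r is None else np.round(r,2))
E
```

```text
1 (0, 0, 0.2) [ 0.61  0.19 -0.81  1.76  0.15  1.25 -0.17]
1 (35, 125, 0.067) [ 0.45  0.53 -0.99  1.79  0.49  1.1  -0.64]
1 (-35, 125, 0.067) [ 0.49  0.36 -0.99  1.95  0.36  1.01 -0.59]
1 (35, -125, 0.067) [ 0.57  0.4  -0.57  1.79  0.25  1.03 -0.02]
1 (-35, -125, 0.067) [ 0.63  0.27 -0.58  1.95  0.18  0.97  0.05]
1 (-35, -92, 0.067) [ 0.62  0.26 -0.63  1.96  0.19  0.97 -0.02]
-1 (0, 0, 0.2) None
-1 (35, 125, 0.067) [ 0.52  0.58 -1.09  1.79  0.57  1.13  2.45]
-1 (-35, 125, 0.067) [ 0.56  0.41 -1.09  1.95  0.42  1.03  2.5 ]
-1 (35, -125, 0.067) [-0.8   0.67  1.22  1.85 -0.7   1.13 -2.4 ]
-1 (-35, -125, 0.067) [-0.88  0.47  1.23  2.01 -0.53  1.03 -2.47]
-1 (-35, -92, 0.067) [-0.96  0.44  1.23  2.03 -0.5   1.01 -2.55]
```

```bash
python3 - <<'E'
from h import *
q=quat(YAW+np.pi/2)
ctrl.gripper_to(0.0,20)
ctrl.movep(W(0,0,.2),q)
ctrl.move_straight(W(0,0,.122),rate=.1)
f0=zero();o=monitor.get_obs();print(o['clock'],o['ee_pos'],o['width'],f0)
z=.122;log=[]
while z>.094:
    z-=.0005;ctrl.move_straight(W(0,0,z),rate=.02)
    o=monitor.get_obs();f=o['force'][2]-f0[2];log.append((round(o['clock'],2),round(z*1e3,1),round(o['ee_pos'][2]*1e3,2),round(f,1)))
    if f>14: break
print(*log[-30:],sep='\n')
E
```

```text
4.5917 [0.5314703  0.02141707 0.12269522] -0.0001387226167335584 [-0.53659902  1.18901189  0.05490196]
(8.84, 113.5, np.float64(113.46), np.float64(-0.2))
(9.09, 113.0, np.float64(112.98), np.float64(0.5))
(9.34, 112.5, np.float64(112.46), np.float64(0.7))
(9.59, 112.0, np.float64(111.98), np.float64(-0.2))
(9.84, 111.5, np.float64(111.47), np.float64(0.1))
(10.09, 111.0, np.float64(110.96), np.float64(-0.7))
(10.34, 110.5, np.float64(110.46), np.float64(-0.2))
(10.59, 110.0, np.float64(109.96), np.float64(-0.5))
(10.84, 109.5, np.float64(109.46), np.float64(-0.7))
(11.09, 109.0, np.float64(109.06), np.float64(1.0))
(11.34, 108.5, np.float64(108.69), np.float64(3.2))
(11.59, 108.0, np.float64(108.28), np.float64(5.1))
(11.84, 107.5, np.float64(107.95), np.float64(6.5))
(12.09, 107.0, np.float64(107.56), np.float64(8.8))
(12.34, 106.5, np.float64(107.1), np.float64(8.1))
(12.59, 106.0, np.float64(106.57), np.float64(7.4))
(12.84, 105.5, np.float64(106.09), np.float64(9.3))
(13.09, 105.0, np.float64(105.59), np.float64(8.4))
(13.34, 104.5, np.float64(105.09), np.float64(7.9))
(13.59, 104.0, np.float64(104.59), np.float64(7.6))
(13.84, 103.5, np.float64(104.1), np.float64(7.6))
(14.09, 103.0, np.float64(103.59), np.float64(7.4))
(14.34, 102.5, np.float64(103.07), np.float64(8.6))
(14.59, 102.0, np.float64(102.58), np.float64(8.6))
(14.84, 101.5, np.float64(102.08), np.float64(8.0))
(15.09, 101.0, np.float64(101.59), np.float64(7.5))
(15.34, 100.5, np.float64(101.23), np.float64(9.4))
(15.59, 100.0, np.float64(100.92), np.float64(12.2))
(15.84, 99.5, np.float64(100.58), np.float64(13.2))
(16.09, 99.0, np.float64(100.25), np.float64(14.8))
```

```bash
cat >> h.py <<'E'
HW=.011;HY=.078
def clip(sx,sy,r=.028):
    cx=sx*.035
    P=lambda out,down: W(cx,sy*(HY+HW+out),.095-down)
    ctrl.move_straight(P(.028,-.030),rate=.2)
    f0=zero(2)
    n=np.r_[sy*ey,0]                      # outward
    print('start',round(monitor.get_obs()['clock'],2),f0)
    for th in (1.75,1.4,1.1,.85,.65,.5,.4):
        ctrl.move_straight(P(r*np.sin(th)+.008*np.cos(th),r*np.cos(th)-.008*np.sin(th)),rate=.06)
        f=F()-f0;print('th',th,np.round(f,1))
        if np.linalg.norm(f)>9: print('ABORT');return False
    out=r*np.sin(.4)+.008*np.cos(.4);down=r*np.cos(.4)-.008*np.sin(.4)
    peak=0;snapped=False;lg=[]
    while out>-.004:
        out-=.0007;down=min(.028,down+.0007)
        ctrl.move_straight(P(out,down),rate=.03)
        f=(F()-f0);fn=f@n;lg.append((round(out*1e3,1),round(fn,1)))
        peak=max(peak,fn) if not snapped else peak
        if not snapped and peak>5 and fn<2.5: snapped=True;lg.append('SNAP')
        elif snapped and fn>6: break
        if np.linalg.norm(f)>15.5: lg.append('HIGH');break
    print(lg)
    ctrl.move_straight(P(.03,down),rate=.15)
    ctrl.move_straight(P(.03,-.030),rate=.25)
    print('end',snapped,round(monitor.get_obs()['clock'],2));return snapped
E
python3 - <<'E'
from h import *
ctrl.move_straight(W(0,0,.125),rate=.15)
clip(1,1)
p,d=eyes.camera('top');cv2.imwrite('pics/top1.png',p[150:290,180:370].repeat(3,0).repeat(3,1))
E
```

```text
start 17.32 [0.37915376 0.7781674  0.34527437]
th 1.75 [ 0.1 -0.3 -0.1]
th 1.4 [-0.5 -0.4  0.4]
th 1.1 [-0.7 -0.9 -0.9]
th 0.85 [ 0.5 -0.2 -0.4]
th 0.65 [-0.9 -0.2 -0.4]
th 0.5 [ 0.5 -0.9  0.1]
th 0.4 [-0.3  0.3 -0.1]
[(np.float64(17.6), np.float64(-0.3)), (np.float64(16.9), np.float64(-0.3)), (np.float64(16.2), np.float64(0.2)), (np.float64(15.5), np.float64(-1.0)), (np.float64(14.8), np.float64(-0.0)), (np.float64(14.1), np.float64(-0.9)), (np.float64(13.4), np.float64(0.1)), (np.float64(12.7), np.float64(-0.2)), (np.float64(12.0), np.float64(0.7)), (np.float64(11.3), np.float64(1.5)), (np.float64(10.6), np.float64(0.4)), (np.float64(9.9), np.float64(0.8)), (np.float64(9.2), np.float64(1.6)), (np.float64(8.5), np.float64(0.2)), (np.float64(7.8), np.float64(1.0)), (np.float64(7.1), np.float64(1.4)), (np.float64(6.4), np.float64(0.4)), (np.float64(5.7), np.float64(0.5)), (np.float64(5.0), np.float64(2.3)), (np.float64(4.3), np.float64(3.3)), (np.float64(3.6), np.float64(5.9)), (np.float64(2.9), np.float64(6.9)), (np.float64(2.2), np.float64(8.6)), (np.float64(1.5), np.float64(9.0)), (np.float64(0.8), np.float64(11.0)), (np.float64(0.1), np.float64(12.6)), (np.float64(-0.6), np.float64(13.1)), (np.float64(-1.3), np.float64(14.8)), (np.float64(-2.0), np.float64(16.6)), 'HIGH']
end False 27.39
```

View pics/top1.png

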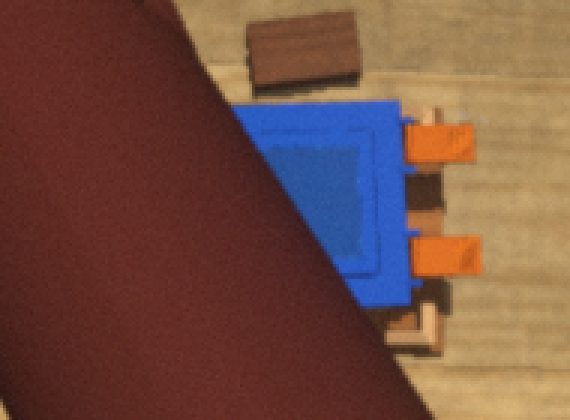

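```bash
python3 - <<'E'
from h import *
p,d=eyes.camera('scene');cv2.imwrite('pics/s1.png',cv2.resize(p[110:310,190:400],None,fx=2.9,fy=2.9,interpolation=cv2.INTER_CUBIC));cv2.imwrite('pics/s1full.png',p);np.save('pics/s1.npy',d)
print(monitor.get_obs()['ee_pos'],W(.035,.078+.011+.03,.125))
E
```

```text
[0.55682419 0.14119269 0.12436736] [0.55698497 0.14268801 0.125     ]
```

View pics/s1.png

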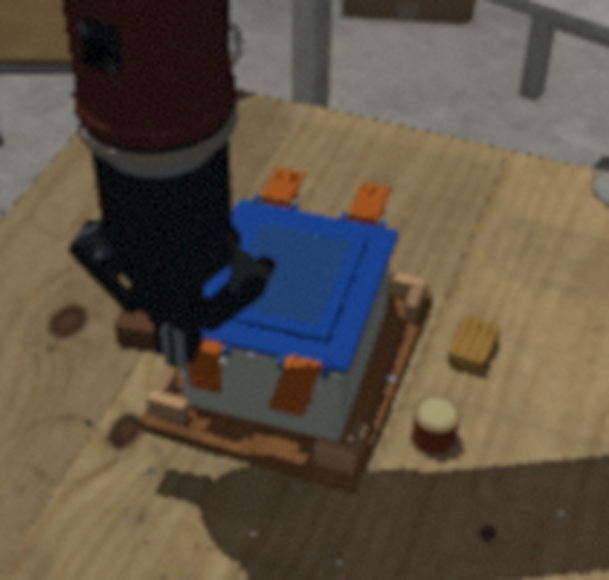

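The view shows both left clips hanging down: far left at (205,365), near left at (297,385). A gripper knuckle must have swept the neighbouring clip. I'll measure their angles from the depth data.

```bash
cat > ang.py <<'E'
from h import *
def angles(f):
    p=cv2.imread(f'pics/{f}full.png');d=np.load(f'pics/{f}.npy');c=eyes.get_calibration('scene')
    h=cv2.cvtColor(p,cv2.COLOR_BGR2HSV)
    m=((h[...,0]<14)&(h[...,1]>170)&(h[...,2]>60)).astype(np.uint8);m[:155]=0;m[290:]=0;m[:,:225]=0;m[:,345:]=0
    k,l,s,ce=cv2.connectedComponentsWithStats(m)
    for i in range(1,k):
        if s[i,4]<20: continue
        v,u=np.nonzero(l==i);P=withdepth(c,np.c_[u,v],d[l==i]);P=P[(P[:,2]>.03)&(P[:,2]<.13)]
        x=(P[:,:2]-C)@ex;y=(P[:,:2]-C)@ey;z=P[:,2]
        med=np.median(np.c_[x,y,z],0)
        ok=(abs(x-med[0])<.02)&(abs(y-med[1])<.03);A=np.c_[y,z][ok];A=A-A.mean(0)
        w=np.linalg.svd(A,full_matrices=False)[2][0]
        print(ce[i].round(),s[i,4],np.round(med*1e3,1),'y',np.round(np.percentile(y[ok],[3,97])*1e3,1),'z',np.round(np.percentile(z[ok],[3,97])*1e3,1),'angle',round(np.arctan2(abs(w[0]),abs(w[1])),2),'sgn',np.sign(w[0]*w[1]))
if __name__=='__main__':
    import sys;angles(sys.argv[1])
E
python3 ang.py s1
```

```text
[287. 174.] 107 [ 33.6 -94.9 101. ] y [-115.6  -76.8] z [ 98.4 103.4] angle 1.47 sgn 1.0
[317. 179.] 119 [-36.5 -96.2 101.5] y [-115.6  -75.4] z [ 99.2 103.9] angle 1.51 sgn 1.0
[261. 236.] 115 [31.7 85.2 81.6] y [77.6 86.8] z [62.6 98.7] angle 0.11 sgn -1.0
[291. 242.] 176 [-35.5  97.3 100.1] y [ 78.8 115.6] z [ 96.7 103.3] angle 1.43 sgn -1.0
```

The near left clip is in fact still level at 1.43 rad. The far left clip is shut, with its face at y≈86 mm. Next is the diagonal one, near right, pushed a little lower down and with the position logged.

```bash
python3 - <<'E'
s=open('h.py').read()
s=s.replace("    out=r*np.sin(.4)+.008*np.cos(.4);down=r*np.cos(.4)-.008*np.sin(.4)\n","    out=.0115;down=.036\n    ctrl.move_straight(P(.0155,.030),rate=.06);ctrl.move_straight(P(out,down),rate=.05)\n    print('pre',np.round(F()-f0,1))\n")
s=s.replace("down=min(.028,down+.0007)","")
s=s.replace("out>-.004","out>-.008").replace("        f=(F()-f0);fn=f@n;lg.append((round(out*1e3,1),round(fn,1)))",
"        o=monitor.get_obs();f=np.array(o['force'])-f0;fn=f@n;y=sy*((np.array(o['ee_pos'])[:2]-C)@ey)-HY-HW;lg.append((float(round(out*1e3,1)),float(round(y*1e3,1)),float(round(fn,1))))")
s=s.replace("peak>5 and fn<2.5","peak>5 and fn<peak-4").replace("print('th',th,np.round(f,1))","")
s=s.replace("np.linalg.norm(f)>15.5","np.linalg.norm(f)>16")
open('h.py','w').write(s)
E
python3 - <<'E'
from h import *
clip(-1,-1)
p,d=eyes.camera('scene');cv2.imwrite('pics/s2full.png',p);np.save('pics/s2.npy',d)
from ang import angles;angles('s2')
p,d=eyes.camera('top');cv2.imwrite('pics/top2.png',p[150:290,180:370].repeat(3,0).repeat(3,1))
E
```

```text
start 29.02 [ 0.21061245 -0.38638627 -0.02669842]
pre [-0.4  0.3 -0.8]
[(10.8, 10.8, -0.3), (10.1, 10.2, 1.3), (9.4, 9.7, 1.6), (8.7, 9.3, 5.3), (8.0, 9.0, 5.9), (7.3, 8.8, 7.7), (6.6, 8.6, 9.5), (5.9, 8.3, 11.3), (5.2, 8.1, 12.9), (4.5, 7.9, 13.5), (3.8, 7.6, 15.6), 'HIGH']
end False 35.16
[287. 174.] 108 [ 33.7 -95.1 101.2] y [-115.7  -76.2] z [ 97.7 103.6] angle 1.48 sgn 1.0
[260. 235.] 140 [33.7 85.  86.8] y [77.8 87.2] z [62.3 98.7] angle 0.12 sgn -1.0
[291. 243.] 209 [-35.7  98.7 100. ] y [ 78.9 116.9] z [ 96.5 103.4] angle 1.44 sgn -1.0
```

View pics/top2.png

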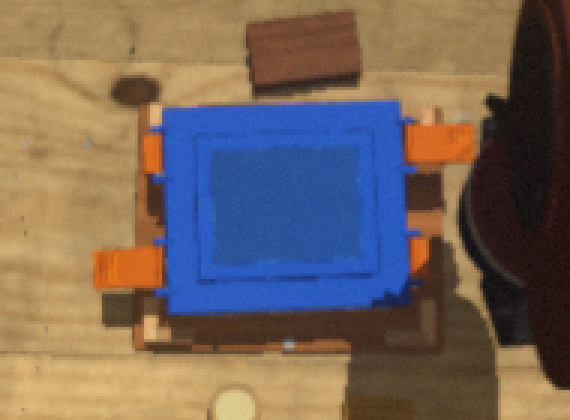

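The top view shows near right at (420,258) as narrow as far left at (152,155), while the other two still stick out. A quick depth check on the top camera will confirm, and then I'll do the third clip.

```bash
cat > topchk.py <<'E'
from h import *
def top(name):
    p,d=eyes.camera('top');c=eyes.get_calibration('top');cv2.imwrite(f'pics/{name}.png',p)
    h=cv2.cvtColor(p,cv2.COLOR_BGR2HSV)
    m=((h[...,0]<14)&(h[...,1]>185)&(h[...,2]>70)).astype(np.uint8);m[:185]=0;m[255:]=0;m[:,:205]=0;m[:,345:]=0
    k,l,s,ce=cv2.connectedComponentsWithStats(m)
    for i in range(1,k):
        if s[i,4]<20: continue
        v,u=np.nonzero(l==i);P=withdepth(c,np.c_[u,v],d[l==i]);P=P[(P[:,2]>.03)&(P[:,2]<.13)]
        x=(P[:,:2]-C)@ex;y=(P[:,:2]-C)@ey
        print(ce[i].round(),s[i,4],'x',round(np.median(x)*1e3),'y',np.round(np.percentile(y,[3,97])*1e3,1),'z',np.round(np.percentile(P[:,2],[3,97])*1e3,1))
E
python3 -c "from topchk import *;top('t2')"
```

```text
[326. 197.] 273 x 35 y [-118.4  -78.4] z [ 99.3 106.2]
[230. 201.] 74 x 36 y [73.9 83.3] z [ 96.8 101.5]
[319. 234.] 62 x -33 y [-87.2 -77.4] z [ 96.3 102.5]
[222. 239.] 287 x -34 y [ 75.8 114.3] z [ 97.3 105.3]
```

```bash
sed -i 's/C=np.array(\[.531,.0214\])/C=np.array([.531,.0195])/; s/norm(f)>16/norm(f)>13.5/' h.py; python3 - <<'E'
from h import *
clip(1,-1)
from topchk import top;top('t3')
E
```

```text
start 35.96 [ 0.86676594 -0.15723878  0.55569978]
pre [-0.7 -0.1  0. ]
[(10.8, 10.8, 0.7), (10.1, 10.3, 0.6), (9.4, 9.4, 1.0), (8.7, 8.6, 0.9), (8.0, 8.2, 1.9), (7.3, 7.8, 4.2), (6.6, 7.5, 5.0), (5.9, 7.3, 7.0), (5.2, 7.1, 8.5), (4.5, 6.9, 10.0), (3.8, 6.7, 9.7), (3.1, 6.5, 11.6), (2.4, 6.3, 13.6), 'HIGH']
end False 42.6
[317. 197.] 58 x 37 y [-85.5 -75.9] z [ 97.  102.6]
[230. 201.] 74 x 36 y [75.7 85.1] z [ 96.3 101.8]
[223. 239.] 288 x -34 y [ 77.6 116.2] z [ 97.4 105.4]
```

```bash
python3 - <<'E'
from h import *
clip(-1,1)
ctrl.move_straight(W(-.035,.13,.2),rate=.2)
from topchk import top;top('t4')
p,d=eyes.camera('scene');cv2.imwrite('pics/s4full.png',p);np.save('pics/s4.npy',d)
cv2.imwrite('pics/s4.png',cv2.resize(p[110:310,190:400],None,fx=2.9,fy=2.9))
from ang import angles;angles('s4');print(monitor.get_obs()['clock'])
E
```

```text
start 44.18 [-0.98116106  0.12144055 -0.11054346]
pre [-0.2 -0.9  0. ]
[(10.8, 10.8, -0.0), (10.1, 10.3, 0.8), (9.4, 9.4, -0.4), (8.7, 8.6, 0.8), (8.0, 7.9, 0.8), (7.3, 7.5, 1.8), (6.6, 7.1, 5.0), (5.9, 6.8, 6.2), (5.2, 6.6, 7.1), (4.5, 6.4, 9.8), (3.8, 6.1, 10.9), (3.1, 5.9, 11.9), (2.4, 5.7, 13.1), (1.7, 5.5, 15.2), 'HIGH']
end False 51.08
[317. 198.] 62 x 35 y [-84.8 -75.9] z [ 97.1 102.1]
[230. 201.] 77 x 36 y [75.7 85.1] z [ 96.9 101.9]
[320. 235.] 71 x -34 y [-85.2 -75.7] z [ 95.6 102. ]
[231. 239.] 81 x -34 y [75.9 85.1] z [ 96.3 101.9]
[260. 235.] 145 [34.1 87.  86.6] y [79.4 88.7] z [62.3 99.2] angle 0.11 sgn -1.0
[294. 243.] 162 [-35.5  86.9  85.5] y [79.7 89.1] z [62.3 99. ] angle 0.12 sgn -1.0
51.7083
```

View pics/s4.png

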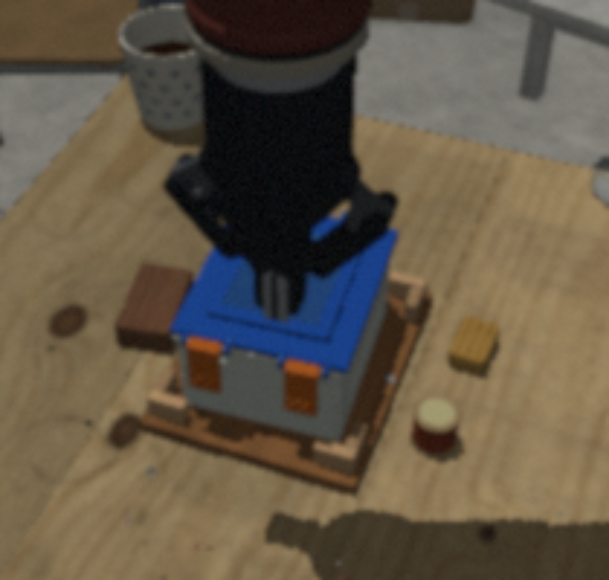

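Both left clips lie flat at (205,365) and (302,387). The top view shows all four clips alike, with faces about 85 mm from the middle. The spool, wax and block look undisturbed.

```bash
python3 -c "
from cell import ctrl
print(ctrl.finish_job())"
```

```text
the job is handed in; nothing more can be done
None
```

I pushed the lid home, shut the clips in the order far left, near right, far right, near left, and handed the job in at about 52 s. The cameras show all four clips flat, but I never felt a snap: each shut during a faster move between readings, so the peak force there is unmeasured (highest reading about 16.6 N), and the verdict wasn't reported back.

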